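Roll the thick core tube up to the bench stop

ROBOT

A 6-joint arm with a two-finger parallel gripper is mounted at the origin on the work surface; the furniture and walls round the work are solid. World frame = base frame: x ahead of the robot, y to its left, z up, the work surface at z = 0. Lengths are in m, angles in rad, forces in N, time in s.
With the tool pointing down it reaches from about 0.225 to 0.875 m from the base axis. Payload 3.4 kg.
Tool frame: the origin (TCP) lies between the finger pads; the fingertips stand 19 mm ahead of it and the grasp point (between the pads) is the TCP; z points along the fingers, y is the line along which they close (so a half turn about z gives the same grasp; the last joint's range is limited). The gripper opens to 85 mm and grips with 20 to 120 N. Pads are 22 mm wide; open, the fingers measure 114 mm over their backs; the gripper's body (76 mm by 85 mm) begins 54 mm behind the grasp point. The pads swing forward as they close: fully open they stand 13 mm farther back than shut.
Start: joints at [1.002, 0.276, 1.505, -0, 1.361, -0.121], TCP at [0.249, 0.518, 0.25] pointing down, gripper open.
Joint ranges: [-2.89, 2.89], [-0.75, 2.08], [0.22, 2.7], [-1.18, 4.32], [0.11, 2.71], [-2.7, 2.7]. Speed limits (rad/s): [2.57, 2.57, 3.14, 3.14, 3.14, 3.14].

INTERFACE

Orientations are given as a unit quaternion [w, x, y, z].
In Python, from rig import get_state, imaging, ticket gives the robot as it stands. The module is installed in compiled form; this text tells all that it offers.
- The arm moves only by the shell command python3 -m inch 'ROWS' [FORCE]. ROWS is JSON, a list of rows, each an object with "claw": the opening, from -1 (shut) to 1 (fully open); "travel": the shift along the world's x, y, z in units of 200 mm (1.0 is 200 mm), a list of three; "turn": the turn about the world's z in units of 180 degrees (1.0 is 180 degrees). A call has 1 to 5 rows; each row is the pose to reach, as a shift and turn from the pose commanded when the call began, turning the shorter way round; what a row does not reach only later rows make up. A row lasts 1/10 s, in which the tool goes at most 50 mm and 8.59 degrees, less where a joint would pass 70% of its speed; a pose out of reach is approached as far as the arm can. A call with a number of a shift or a turn outside -1 to 1 is refused whole. A call with a gripper value outside its range is refused whole. The fingers move at their own pace and stop on an object; FORCE is the grip in N (left out, the last holds). Time passes only in rows, so rows that repeat a pose let the fingers close. It gives the time, the measured TCP pose, the force, the opening and the grip force at its end, in the units of the state.
- get_state(): the state, without advancing time (a new reading comes with each control period).
- imaging.get_image(name): name is "side" or "top"; returns the picture (420x560x3 uint8, red, green, blue); there is no depth.
- imaging.camera_params(name): a dict with "camera_matrix" (3x3 intrinsics, pixels), "cam_to_world" (4x4, takes a point from camera to world coordinates). Camera axes: x right, y down, z forward; pixel columns grow to the right and rows downward; lengths in m; the calibration is good to about 2 mm. A picture is of the moment at which its call begins. camera_params takes no time and is no camera call.
- ticket.sign_off(): hands the job in; it is judged then, once.
The state is a dict: "clock": time; "qpos": joint angles; "qd": joint speeds; "effort": joint torques, N m; "position": TCP position; "ee_rot": TCP orientation; "contact_force": force on the tool from outside, world axes, zero at the start; "moment": the same for the moment, N m; "width": finger opening in m; "gripper_force": force on a finger pad.
Only numpy, scipy, OpenCV 4.12 (cv2) and the standard library are available. Lean on these libraries where they do the work, as an engineer would, in place of code of your own. Each camera call takes 0.05 s, during which the arm holds its last target. There are 200 camera calls.

TASK

Two card core tubes for rolled plans lie loose on the table, one on each side of the wooden bench stop. With the flat of the hand or fingers, roll the thicker tube along the table until it lies against the stop, parallel to it and roughly level with its middle, and leave it there at rest. Keep it on the table, and leave the thinner tube where it is.

Things in the scene. Friction and masses are not known exactly. Their poses are not given: they have to be found in the camera images.
- thick_tube: the thicker pale grey card tube, 56 mm diameter, 140 mm long, 0.13 to 0.25 kg, loose, nearly parallel to the stop with 105 to 145 mm of bare table between, on either side of it. Origin at its centre (28 mm above the table); x along the tube; y and z turn as it rolls (z up at the start). Rolls freely; pushed slowly at mid height it stays at the hand and rests when the hand stops; friction about 0.5.
- thin_tube: the thinner pale grey card tube, 32 mm in diameter, 140 mm long, loose, on the other side of the stop; a bystander. Origin at its very centre (16 mm above the table); its x axis is the tube's axis.
- stop_bar: the bench stop: a beech bar with grey felt on both long sides, fixed to the table, 200 mm long, 24 mm wide over the felt, 36 mm high. Origin at the table under its middle; x along its length, y across it (upright felt faces at y = -12 and +12 mm), z up. A thick tube touching it has its centre 40 mm from the bar's x axis.
There are look-alikes about, which are no part of the job. Leave any green look-alike of the thick_tube alone.

How it is judged:
By the outcome, as a careful person would: the job done as asked, in the order asked, and still so for the second after the job is handed in, with the robot touching nothing.
It also fails if it takes over 35 s, if anything falls off the work surface, if the arm or the gripper's body presses on something with over 40 N, if the wrist force passes 120 N, or if a joint passes its speed limit or range.

## Working session

There is one attempt and no reset: what is moved stays moved. The work goes in short steps, Python scripts to look and compute and a shell command to move; the robot and the scene stay as the last step left them, time stands still between calls to the robot, and variables do not carry over. Pictures are saved under pics/ and viewed, at most 10 in all, crops included, and the job is handed in when it is done.

```bash
mkdir -p pics
python3 - <<'E'
from rig import get_state, imaging
import cv2
for n in("top","side"):
    im=imaging.get_image(n); cv2.imwrite(f"pics/{n}0.png",im[:,:,::-1])
    p=imaging.camera_params(n); print(n,p["camera_matrix"],p["cam_to_world"])
s=get_state();print(s["clock"],s["position"],s["ee_rot"],s["width"])
E
```

```text
top [[391.6345136    0.         275.6273073 ]
 [  0.         391.6345136  209.56477536]
 [  0.           0.           1.        ]] [[-5.51681124e-03 -9.85671607e-01  1.68585429e-01  2.60491283e-01]
 [-9.99631801e-01  9.56912073e-04 -2.71172835e-02 -4.80451491e-02]
 [ 2.65674150e-02 -1.68672957e-01 -9.85313963e-01  9.86358697e-01]
 [ 0.00000000e+00  0.00000000e+00  0.00000000e+00  1.00000000e+00]]
side [[523.63837978   0.         275.91308693]
 [  0.         523.63837978 211.93442621]
 [  0.           0.           1.        ]] [[ 0.99777873 -0.03702177  0.05538054  0.35741004]
 [-0.06572517 -0.41164846  0.90896961 -1.03645812]
 [-0.01085435 -0.91059043 -0.41316734  0.50664926]
 [ 0.          0.          0.          1.        ]]
0.1 [0.24871884 0.51793665 0.24954134] [-2.69761474e-04  2.22038221e-01  9.75037628e-01 -7.62025130e-04] 0.08524416428212947
```

View pics/top0.png

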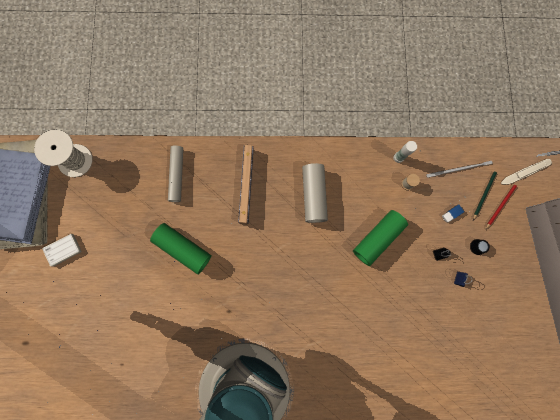

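View pics/side0.png

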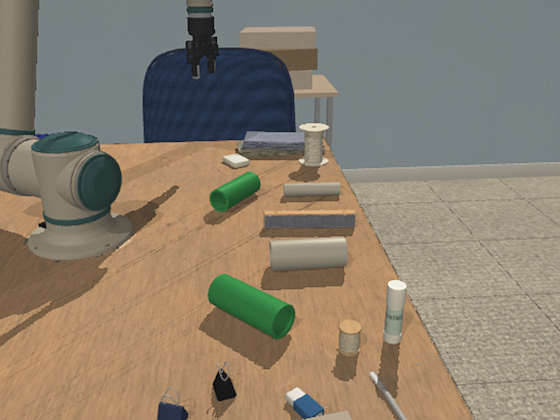

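The top view shows the thick tube at about (315,193), the stop at (245,185), the thin tube at (175,173), and two green look-alikes at (180,248) and (380,238). The side view agrees, with the thick tube at (308,253), nearer the camera (-y) than the stop.

```bash
cat > h.py <<'E'
from rig import get_state, imaging
import cv2, numpy as np
def ray(n,px,z):
    p=imaging.camera_params(n);K=np.array(p["camera_matrix"]);T=np.array(p["cam_to_world"])
    d=T[:3,:3]@np.linalg.solve(K,[px[0],px[1],1]);o=T[:3,3]
    return (o+d*(z-o[2])/d[2])[:2]
def rect(mask,roi,z,n="top"):
    x0,x1,y0,y1=roi; m=np.zeros(mask.shape,np.uint8); m[y0:y1,x0:x1]=mask[y0:y1,x0:x1]
    m=cv2.morphologyEx(m,cv2.MORPH_OPEN,np.ones((3,3),np.uint8))
    c=max(cv2.findContours(m,0,1)[0],key=cv2.contourArea)
    w=np.array([ray(n,q,z) for q in c[:,0]],np.float32)
    (cx,cy),(a,b),_=r=cv2.minAreaRect(w); bx=cv2.boxPoints(r)
    e=max(bx[1]-bx[0],bx[2]-bx[1],key=np.linalg.norm); e=e*np.sign(e[0])
    return np.array([cx,cy]),np.degrees(np.arctan2(e[1],e[0])),max(a,b),min(a,b)
def scan(rois):
    im=imaging.get_image("top"); hsv=cv2.cvtColor(im,cv2.COLOR_RGB2HSV)
    grey=((hsv[...,1]<60)&(hsv[...,2]>85)).astype(np.uint8)*255
    wood=((hsv[...,1]>60)&(hsv[...,2]>175)).astype(np.uint8)*255
    for k,(roi,z) in rois.items():
        print(k,*[np.round(v,4) for v in rect(wood if k=="stop" else grey,roi,z)])
    return im
E
python3 - <<'E'
from h import *
im=scan(dict(thick=((285,345,150,240),.028),thin=((155,200,138,212),.016),stop=((232,262,138,230),.036)))
cv2.imwrite("pics/c.png",cv2.resize(im[130:270,140:430,::-1],None,fx=2.7,fy=2.7,interpolation=2))
for q in((352,252),(408,210),(360,262)): print(ray("top",q,.028))
E
```

```text
thick [ 0.4688 -0.1716] 1.7689 0.1469 0.0541
thin [0.5205 0.1812] -0.533 0.144 0.0281
stop [0.4918 0.0015] -3.5266 0.1951 0.0166
[ 0.31876399 -0.26109356]
[ 0.42303608 -0.40624879]
[ 0.29436955 -0.27979691]
```

View pics/c.png

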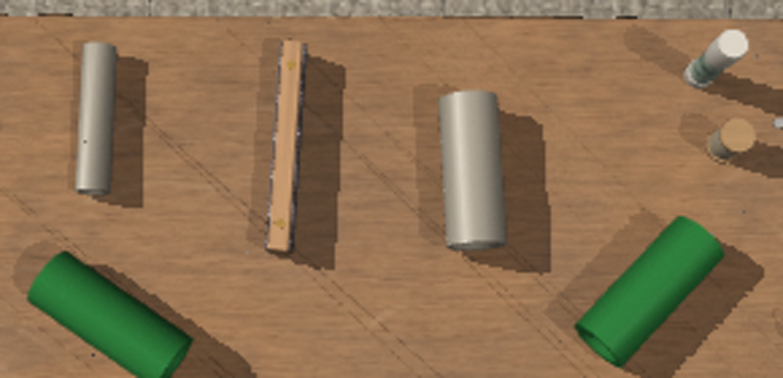

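```bash
R='{"claw":1,"travel":[0.28,-0.93,0],"turn":-0.087}'; :
python3 -m inch '[{"claw":1,"travel":[0.28,-0.93,0],"turn":-0.087},{"claw":1,"travel":[0.28,-0.93,0],"turn":-0.087},{"claw":1,"travel":[0.28,-0.93,0],"turn":-0.087},{"claw":1,"travel":[0.28,-0.93,0],"turn":-0.087},{"claw":1,"travel":[0.28,-0.93,0],"turn":-0.087}]'
python3 -m inch '[{"claw":1,"travel":[0.28,-0.93,0],"turn":-0.087},{"claw":1,"travel":[0.28,-0.93,0],"turn":-0.087},{"claw":1,"travel":[0.28,-0.93,0],"turn":-0.087},{"claw":1,"travel":[0.28,-0.93,0],"turn":-0.087},{"claw":1,"travel":[0.28,-0.93,0],"turn":-0.087}]'
python3 -m inch '[{"claw":1,"travel":[0.28,-0.93,0],"turn":-0.087},{"claw":1,"travel":[0.28,-0.93,0],"turn":-0.087},{"claw":1,"travel":[0.28,-0.93,0],"turn":-0.087},{"claw":1,"travel":[0.28,-0.93,0],"turn":-0.087},{"claw":1,"travel":[0.28,-0.93,0],"turn":-0.087}]'
python3 -m inch '[{"claw":1,"travel":[0.28,-0.93,0],"turn":-0.087},{"claw":1,"travel":[0.28,-0.93,0],"turn":-0.087},{"claw":1,"travel":[0.28,-0.93,0],"turn":-0.087},{"claw":1,"travel":[0.28,-0.93,0],"turn":-0.087},{"claw":1,"travel":[0.28,-0.93,0],"turn":-0.087}]'
```

```text
clock: 0.65
position: [0.3054, 0.3277, 0.2502]
ee_rot: [0.001, 0.355, 0.935, -0.002]
contact_force: [0.8, 0.9, 0.2]
width: 0.0854
gripper_force: 0.0
clock: 1.15
position: [0.3626, 0.1424, 0.2504]
ee_rot: [0.001, 0.48, 0.877, -0.001]
contact_force: [0.8, 0.8, 1.1]
width: 0.0856
gripper_force: 0.0
clock: 1.65
position: [0.4195, -0.0434, 0.2503]
ee_rot: [0.001, 0.594, 0.804, -0.0]
contact_force: [-0.1, 0.0, -0.2]
width: 0.0854
gripper_force: 0.0
clock: 2.15
position: [0.4757, -0.2291, 0.2496]
ee_rot: [0.001, 0.698, 0.717, -0.0]
contact_force: [-0.3, 0.6, -0.6]
width: 0.0853
gripper_force: 0.0
```

```bash
python3 -m inch '[{"claw":1,"travel":[0,0,-0.22],"turn":0},{"claw":1,"travel":[0,0,-0.44],"turn":0},{"claw":1,"travel":[0,0,-0.66],"turn":0},{"claw":1,"travel":[0,0,-0.85],"turn":0},{"claw":1,"travel":[0,0,-0.9],"turn":0}]'
python3 -m inch '[{"claw":1,"travel":[0,0,-0.06],"turn":0},{"claw":1,"travel":[0,0,-0.12],"turn":0},{"claw":1,"travel":[0,0,-0.17],"turn":0},{"claw":1,"travel":[0,0,-0.21],"turn":0},{"claw":1,"travel":[0,0,-0.22],"turn":0}]'
python3 - <<'E'
from h import *
for n in("top","side"): cv2.imwrite(f"pics/{n}1.png",imaging.get_image(n)[:,:,::-1])
a=cv2.imread("pics/top1.png")[120:300,140:440];b=cv2.imread("pics/side1.png")[150:330,180:480]
cv2.imwrite("pics/d.png",cv2.resize(np.hstack([a,b]),None,fx=1.33,fy=1.33))
E
```

```text
clock: 2.65
position: [0.4706, -0.2215, 0.0666]
ee_rot: [-0.005, 0.696, 0.718, -0.0]
contact_force: [-0.8, 0.4, 0.2]
width: 0.0855
gripper_force: 0.0
clock: 3.15
position: [0.4729, -0.2256, 0.026]
ee_rot: [-0.0, 0.697, 0.717, 0.0]
contact_force: [-0.1, 0.9, -0.3]
width: 0.0854
gripper_force: 0.0
```

View pics/d.png

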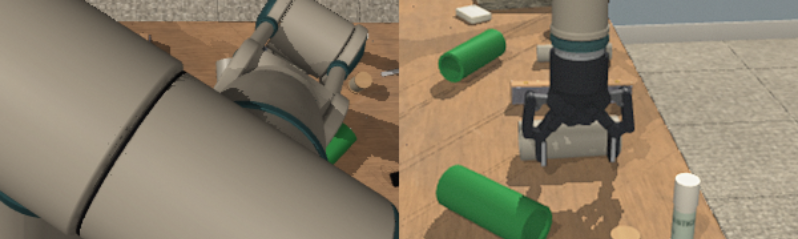

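The fingers sit centred behind the tube (side crop: fingers at about x=540 and 612, tube from 522 to 622). I'll start the slow push now and steer it slightly towards +x.

```bash
python3 -m inch '[{"claw":1,"travel":[0,0.02,0],"turn":0},{"claw":1,"travel":[0,0.04,0],"turn":0},{"claw":1,"travel":[0,0.06,0],"turn":0},{"claw":1,"travel":[0,0.08,0],"turn":0},{"claw":1,"travel":[0,0.1,0],"turn":0}]'
python3 -m inch '[{"claw":1,"travel":[0,0.025,0],"turn":-0.006},{"claw":1,"travel":[0,0.05,0],"turn":-0.012},{"claw":1,"travel":[0.005,0.075,0],"turn":-0.018},{"claw":1,"travel":[0.005,0.1,0],"turn":-0.024},{"claw":1,"travel":[0.01,0.125,0],"turn":-0.03}]'
python3 -m inch '[{"claw":1,"travel":[0.002,0.025,0],"turn":-0.006},{"claw":1,"travel":[0.005,0.05,0],"turn":-0.012},{"claw":1,"travel":[0.01,0.075,0],"turn":-0.018},{"claw":1,"travel":[0.015,0.1,0],"turn":-0.024},{"claw":1,"travel":[0.02,0.125,0],"turn":-0.03}]'
python3 - <<'E'
from h import *
a=imaging.get_image("side")[:,:,::-1];cv2.imwrite("pics/e.png",cv2.resize(a[150:330,180:480],None,fx=2.6,fy=2.6))
E
```

```text
clock: 3.75
position: [0.473, -0.2052, 0.0265]
ee_rot: [0.0, 0.696, 0.718, 0.0]
contact_force: [-0.7, -0.8, 0.1]
width: 0.0857
gripper_force: 0.1
clock: 4.25
position: [0.4749, -0.1802, 0.0263]
ee_rot: [-0.0, 0.73, 0.683, -0.0]
contact_force: [0.5, -0.6, -0.5]
width: 0.0854
gripper_force: 0.0
clock: 4.75
position: [0.4791, -0.1553, 0.0263]
ee_rot: [0.0, 0.761, 0.648, 0.0]
contact_force: [0.3, -0.3, -1.0]
width: 0.0854
gripper_force: 0.0
```

View pics/e.png

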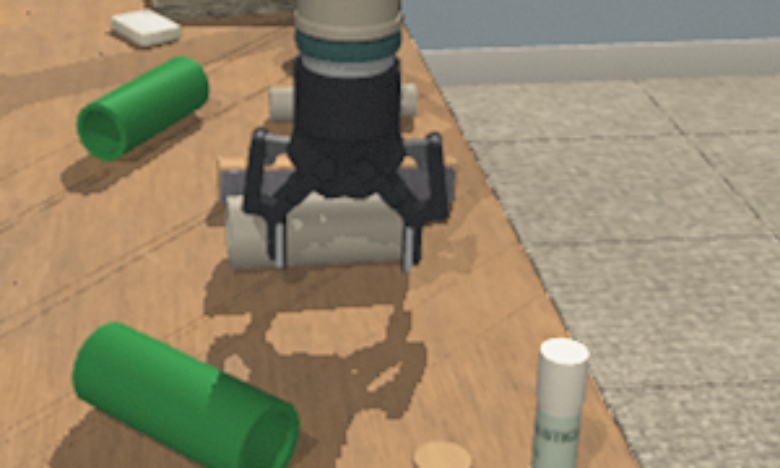

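The side view shows the hand tilted and the tube's left end at crop x=228. The tube sits about 15 mm towards -x of the hand's centre, so I'll measure its angle.

```bash
cat > m.py <<'E'
from h import *
im=imaging.get_image("side");hsv=cv2.cvtColor(im,cv2.COLOR_RGB2HSV).astype(int)
g=(hsv[...,1]<75)&(hsv[...,2]>70)
yy=slice(215,262)
# bottom edge of tube between the fingers and left end
pts=[]
for u in range(262,340):
    col=np.where(g[215:262,u])[0]
    if len(col)>8: pts.append((u,215+col.max()))
P=np.array(pts);print(P[::4].tolist())
W=np.array([ray("side",p,.008) for p in P])
k=np.polyfit(W[:,0],W[:,1],1)
for _ in range(4):
    r=abs(W[:,1]-np.polyval(k,W[:,0]));k=np.polyfit(*W[r<=np.percentile(r,70)].T,1)
print("angle",np.degrees(np.arctan(k[0])),"y at .47",np.polyval(k,.47))
rows=[(v,np.where(g[v,255:300])[0].min()+255) for v in range(228,252,2) if g[v,255:300].any()]
print(rows); print("left end x",ray("side",(rows[4][1],rows[4][0]),.028))
E
python3 m.py
```

```text
[[265, 228], [269, 252], [273, 252], [277, 252], [281, 252], [285, 251], [290, 251], [294, 251], [298, 251], [302, 251], [306, 250], [310, 250], [314, 249], [318, 249], [322, 249], [326, 249], [330, 249], [334, 247], [338, 251]]
angle 1.5898222883110082 y at .47 -0.128029657909985
[(228, np.int64(265)), (230, np.int64(267)), (232, np.int64(266)), (234, np.int64(266)), (236, np.int64(266)), (238, np.int64(267)), (240, np.int64(267)), (242, np.int64(267)), (244, np.int64(267)), (246, np.int64(268)), (248, np.int64(268)), (250, np.int64(268))]
left end x [ 0.39402346 -0.09844724]
```

The tube rolls but doesn't yaw with the hand (angle still 1.6°). I'll square the hand to the stop, let the stop align the tube, and correct the axial offset afterwards.

```bash
python3 -m inch '[{"claw":1,"travel":[-0.01,0.025,0],"turn":0.007},{"claw":1,"travel":[-0.02,0.05,0],"turn":0.014},{"claw":1,"travel":[-0.035,0.075,0],"turn":0.021},{"claw":1,"travel":[-0.05,0.1,0],"turn":0.028},{"claw":1,"travel":[-0.06,0.125,0],"turn":0.034}]'
python3 -m inch '[{"claw":1,"travel":[0,0.02,0],"turn":0},{"claw":1,"travel":[0,0.04,0],"turn":0},{"claw":1,"travel":[0,0.06,0],"turn":0},{"claw":1,"travel":[0,0.08,0],"turn":0},{"claw":1,"travel":[0,0.1,0],"turn":0}]'
python3 -m inch '[{"claw":1,"travel":[0,0.02,0],"turn":0},{"claw":1,"travel":[0,0.04,0],"turn":0},{"claw":1,"travel":[0,0.06,0],"turn":0},{"claw":1,"travel":[0,0.075,0],"turn":0},{"claw":1,"travel":[0,0.085,0],"turn":0}]'
python3 -m inch '[{"claw":1,"travel":[0,0.01,0],"turn":0},{"claw":1,"travel":[0,0.02,0],"turn":0},{"claw":1,"travel":[0,0.03,0],"turn":0},{"claw":1,"travel":[0,0.04,0],"turn":0},{"claw":1,"travel":[0,0.05,0],"turn":0}]'
python3 m.py
python3 - <<'E'
from h import *
a=imaging.get_image("side")[:,:,::-1];cv2.imwrite("pics/f.png",cv2.resize(a[150:330,180:480],None,fx=2.6,fy=2.6))
E
```

```text
clock: 5.35
position: [0.4665, -0.1302, 0.0264]
ee_rot: [-0.0, 0.725, 0.689, -0.0]
contact_force: [0.6, 0.2, 0.4]
width: 0.0852
gripper_force: 0.0
clock: 5.85
position: [0.4671, -0.1104, 0.0263]
ee_rot: [0.0, 0.725, 0.689, 0.0]
contact_force: [0.5, -0.0, 0.2]
width: 0.0854
gripper_force: 0.0
clock: 6.35
position: [0.4669, -0.0933, 0.0263]
ee_rot: [-0.0, 0.725, 0.689, 0.0]
contact_force: [-0.8, 0.1, 1.0]
width: 0.0857
gripper_force: 0.0
clock: 6.85
position: [0.467, -0.0837, 0.0264]
ee_rot: [0.0, 0.725, 0.689, -0.0]
contact_force: [0.4, -0.8, 0.7]
width: 0.0853
gripper_force: 0.4
[[265, 235], [269, 237], [273, 237], [279, 237], [283, 237], [287, 237], [291, 236], [295, 236], [299, 236], [303, 236], [307, 236], [311, 236], [315, 236], [319, 236], [324, 236], [331, 235], [335, 227], [339, 227]]
angle -0.8219447745050632 y at .47 -0.06607810725433333
[(228, np.int64(265)), (230, np.int64(265)), (232, np.int64(265)), (234, np.int64(265)), (236, np.int64(266))]
left end x [ 0.39402346 -0.09844724]
```

View pics/f.png

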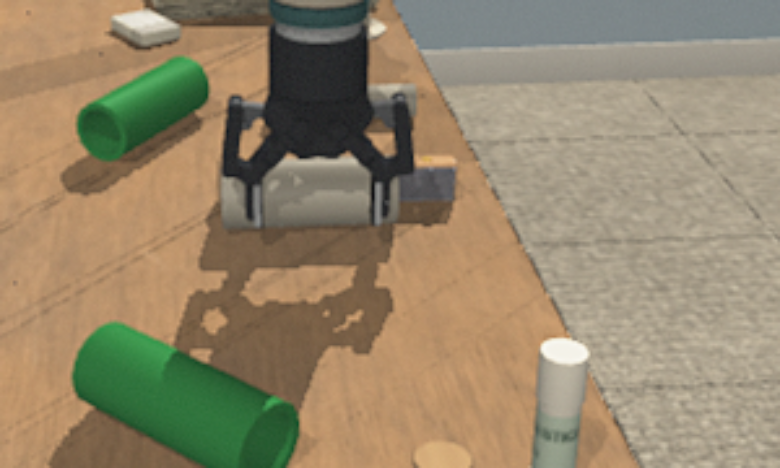

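The tube is nearly at the stop and off to -x: crop 220 to 398, against a stop whose far end is at 455. I'll finish pressing until the force shows contact.

```bash
python3 -m inch '[{"claw":1,"travel":[0,0.01,0],"turn":0},{"claw":1,"travel":[0,0.018,0],"turn":0},{"claw":1,"travel":[0,0.026,0],"turn":0},{"claw":1,"travel":[0,0.032,0],"turn":0},{"claw":1,"travel":[0,0.036,0],"turn":0}]'
python3 m.py
```

```text
clock: 7.45
position: [0.4669, -0.0783, 0.0264]
ee_rot: [0.001, 0.725, 0.689, -0.001]
contact_force: [-3.1, -11.2, 0.1]
width: 0.0856
gripper_force: 5.9
[[265, 235], [269, 236], [273, 236], [279, 236], [283, 236], [287, 236], [291, 236], [295, 236], [299, 236], [303, 236], [307, 235], [311, 235], [315, 235], [319, 235], [325, 235], [331, 235], [335, 227], [339, 227]]
angle -2.2055565993199484 y at .47 -0.06319488685960181
[(228, np.int64(265)), (230, np.int64(265)), (232, np.int64(265)), (234, np.int64(265)), (236, np.int64(266))]
left end x [ 0.39402346 -0.09844724]
```

```bash
python3 -m inch '[{"claw":1,"travel":[0,-0.02,0],"turn":0},{"claw":1,"travel":[0,-0.08,0],"turn":0},{"claw":1,"travel":[0,-0.2,0],"turn":0},{"claw":1,"travel":[0,-0.3,0.1],"turn":0},{"claw":1,"travel":[0,-0.4,0.3],"turn":0}]'
python3 -m inch '[{"claw":-1,"travel":[-0.15,-0.2,0.15],"turn":0},{"claw":-1,"travel":[-0.3,-0.4,0.2],"turn":0},{"claw":-1,"travel":[-0.4,-0.6,0.25],"turn":0},{"claw":-1,"travel":[-0.4,-0.7,0.25],"turn":0},{"claw":-1,"travel":[-0.4,-0.7,0.25],"turn":0}]'
python3 - <<'E'
from h import *
im=scan(dict(thick=((252,292,130,245),.028),thin=((155,200,138,212),.016),stop=((232,262,138,230),.036)))
cv2.imwrite("pics/g.png",cv2.resize(im[130:270,140:430,::-1],None,fx=2.7,fy=2.7,interpolation=2))
E
```

```text
clock: 8.0
position: [0.4649, -0.1566, 0.0846]
ee_rot: [-0.003, 0.725, 0.688, -0.001]
contact_force: [-0.1, -1.0, -0.2]
width: 0.0854
gripper_force: 0.0
clock: 8.5
position: [0.3869, -0.3006, 0.1372]
ee_rot: [0.002, 0.727, 0.687, -0.0]
contact_force: [0.2, -0.4, -0.0]
width: 0.0124
gripper_force: 0.0
thick [ 0.4649 -0.0407] 0.2663 0.1481 0.0502
thin [0.523  0.1838] -4.3661 0.1401 0.0292
stop [0.4797 0.002 ] -3.5514 0.1708 0.0169
```

View pics/g.png

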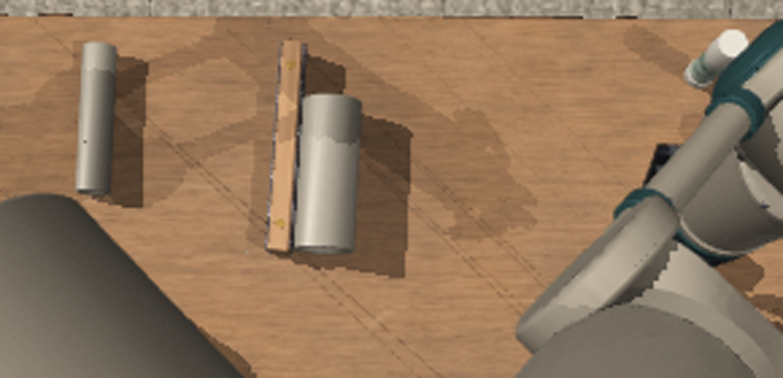

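The top view shows the tube along the stop, parallel to it (crop x=300–360, rows 95–250), and the thin tube unmoved. It sits about 22 mm towards -x of level, so I'll nudge its near end along the stop with closed fingers.

```bash
python3 -m inch '[{"claw":-1,"travel":[-0.05,0.25,0],"turn":0},{"claw":-1,"travel":[-0.1,0.5,0],"turn":0},{"claw":-1,"travel":[-0.13,0.75,0],"turn":0},{"claw":-1,"travel":[-0.15,1,0],"turn":0},{"claw":-1,"travel":[-0.15,1,0],"turn":0}]'
python3 -m inch '[{"claw":-1,"travel":[0,0.2,0],"turn":0},{"claw":-1,"travel":[0,0.33,0],"turn":0},{"claw":-1,"travel":[0,0.33,-0.1],"turn":0},{"claw":-1,"travel":[0,0.33,-0.2],"turn":0},{"claw":-1,"travel":[0,0.33,-0.25],"turn":0}]'
python3 - <<'E'
from h import *
print(get_state()["position"],get_state()["width"])
E
```

```text
clock: 9.05
position: [0.3534, -0.0897, 0.1354]
ee_rot: [-0.003, 0.723, 0.691, 0.0]
contact_force: [-1.1, -0.9, -0.7]
width: -0.0002
gripper_force: 0.0
clock: 9.55
position: [0.356, -0.0295, 0.085]
ee_rot: [-0.001, 0.725, 0.689, -0.0]
contact_force: [1.0, 0.0, -0.1]
width: -0.0003
gripper_force: 0.0
[ 0.35597816 -0.02954085  0.08502826] -0.0002545764424341507
```

```bash
python3 -m inch '[{"claw":-1,"travel":[0,-0.01,-0.1],"turn":0},{"claw":-1,"travel":[0,-0.02,-0.2],"turn":0},{"claw":-1,"travel":[0,-0.02,-0.26],"turn":0},{"claw":-1,"travel":[0,-0.02,-0.275],"turn":0},{"claw":-1,"travel":[0,-0.02,-0.275],"turn":0}]'
python3 -m inch '[{"claw":-1,"travel":[0.025,-0.001,0],"turn":0},{"claw":-1,"travel":[0.05,-0.003,0],"turn":0},{"claw":-1,"travel":[0.075,-0.005,0],"turn":0},{"claw":-1,"travel":[0.1,-0.006,0],"turn":0},{"claw":-1,"travel":[0.12,-0.007,0],"turn":0}]'
python3 -m inch '[{"claw":-1,"travel":[0.02,-0.001,0],"turn":0},{"claw":-1,"travel":[0.04,-0.002,0],"turn":0},{"claw":-1,"travel":[0.06,-0.004,0],"turn":0},{"claw":-1,"travel":[0.08,-0.005,0],"turn":0},{"claw":-1,"travel":[0.1,-0.006,0],"turn":0}]'
python3 - <<'E'
from h import *
a=imaging.get_image("side")[:,:,::-1];cv2.imwrite("pics/i.png",cv2.resize(a[150:330,180:480],None,fx=2.6,fy=2.6))
E
```

```text
clock: 10.05
position: [0.3567, -0.0342, 0.031]
ee_rot: [-0.001, 0.725, 0.689, -0.0]
contact_force: [0.0, 0.2, 0.1]
width: -0.0
gripper_force: 0.0
clock: 10.55
position: [0.3803, -0.0356, 0.0316]
ee_rot: [-0.001, 0.725, 0.689, -0.001]
contact_force: [-5.6, 0.8, 7.5]
width: 0.0001
gripper_force: 4.6
clock: 11.05
position: [0.3996, -0.0367, 0.0316]
ee_rot: [-0.001, 0.725, 0.689, -0.001]
contact_force: [-5.4, 0.5, 7.8]
width: -0.0002
gripper_force: 4.7
```

View pics/i.png

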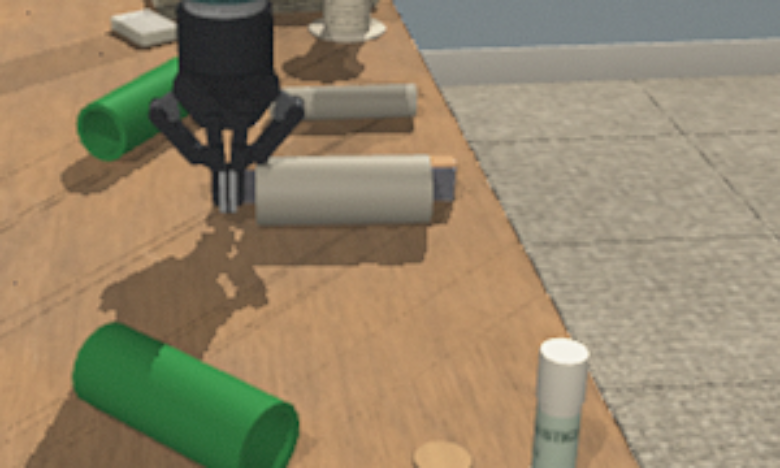

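The tube has slid to crop 257–433, close to the middle of the stop (about 218–455). I'll retreat and check from above.

```bash
python3 -m inch '[{"claw":-1,"travel":[-0.04,0,0],"turn":0},{"claw":-1,"travel":[-0.1,0,0],"turn":0},{"claw":-1,"travel":[-0.2,0,0.05],"turn":0},{"claw":-1,"travel":[-0.2,0,0.25],"turn":0},{"claw":-1,"travel":[-0.2,0,0.5],"turn":0}]'
python3 -m inch '[{"claw":1,"travel":[0,-0.25,0],"turn":0},{"claw":1,"travel":[0,-0.5,0],"turn":0},{"claw":1,"travel":[0.05,-0.75,0],"turn":0},{"claw":1,"travel":[0.1,-1,0],"turn":0},{"claw":1,"travel":[0.1,-1,0],"turn":0}]'
python3 -m inch '[{"claw":1,"travel":[0,-0.25,0],"turn":0},{"claw":1,"travel":[0,-0.35,0],"turn":0},{"claw":1,"travel":[0,-0.35,0],"turn":0}]'
python3 - <<'E'
from h import *
im=scan(dict(thick=((252,292,120,245),.028),thin=((155,200,138,212),.016),stop=((232,262,138,230),.036)))
cv2.imwrite("pics/j.png",cv2.resize(im[130:270,140:430,::-1],None,fx=2.7,fy=2.7,interpolation=2))
E
```

```text
clock: 11.6
position: [0.3575, -0.0363, 0.1307]
ee_rot: [-0.003, 0.725, 0.688, -0.002]
contact_force: [1.9, -1.6, -0.0]
width: -0.0002
gripper_force: 0.0
clock: 12.1
position: [0.3827, -0.2433, 0.1317]
ee_rot: [0.003, 0.727, 0.687, -0.0]
contact_force: [0.3, 0.4, -0.6]
width: 0.0727
gripper_force: 0.0
clock: 12.4
position: [0.3808, -0.3091, 0.1311]
ee_rot: [0.0, 0.726, 0.687, -0.0]
contact_force: [0.3, 0.5, -0.1]
width: 0.0855
gripper_force: 0.0
thick [ 0.4944 -0.0393] 0.2663 0.1521 0.0476
thin [0.5268 0.1834] -4.2225 0.1324 0.0293
stop [0.4797 0.0021] -3.5514 0.1708 0.0168
```

View pics/j.png

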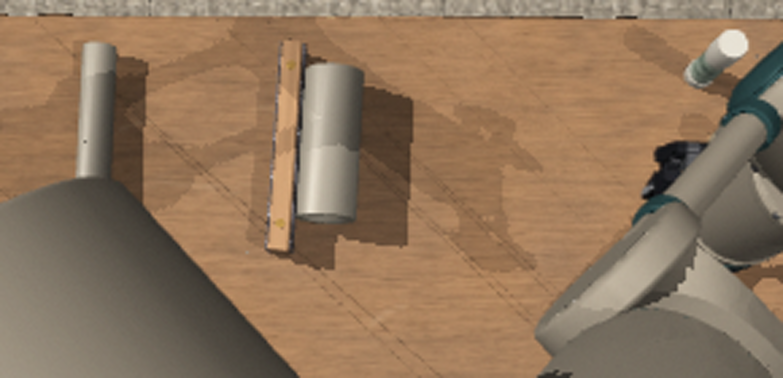

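It is now level with the middle of the stop (tube rows 65–220, stop rows 40–250). A light final press will make sure it touches.

```bash
python3 -m inch '[{"claw":1,"travel":[0.14,0.2,0],"turn":0},{"claw":1,"travel":[0.28,0.4,0],"turn":0},{"claw":1,"travel":[0.42,0.6,0],"turn":0},{"claw":1,"travel":[0.54,0.8,0],"turn":0},{"claw":1,"travel":[0.54,0.85,0],"turn":0}]'
python3 -m inch '[{"claw":1,"travel":[0,0,-0.15],"turn":0},{"claw":1,"travel":[0,0,-0.3],"turn":0},{"claw":1,"travel":[0,0,-0.45],"turn":0},{"claw":1,"travel":[0,0,-0.525],"turn":0},{"claw":1,"travel":[0,0,-0.525],"turn":0}]'
python3 -m inch '[{"claw":1,"travel":[0,0.06,0],"turn":0},{"claw":1,"travel":[0,0.12,0],"turn":0},{"claw":1,"travel":[0,0.17,0],"turn":0},{"claw":1,"travel":[0,0.21,0],"turn":0},{"claw":1,"travel":[0,0.23,0],"turn":0}]'
```

```text
clock: 12.95
position: [0.4899, -0.1315, 0.1313]
ee_rot: [-0.001, 0.723, 0.69, 0.001]
contact_force: [-0.7, -0.5, 1.1]
width: 0.0854
gripper_force: 0.0
clock: 13.45
position: [0.4855, -0.1351, 0.0243]
ee_rot: [-0.003, 0.725, 0.689, -0.001]
contact_force: [-0.6, 0.8, 0.5]
width: 0.0855
gripper_force: 0.0
clock: 13.95
position: [0.489, -0.0899, 0.0269]
ee_rot: [0.0, 0.725, 0.689, 0.0]
contact_force: [-0.0, 0.3, -0.3]
width: 0.0857
gripper_force: 0.0
```

```bash
python3 -m inch '[{"claw":1,"travel":[0,0.015,0],"turn":0},{"claw":1,"travel":[0,0.027,0],"turn":0},{"claw":1,"travel":[0,0.037,0],"turn":0},{"claw":1,"travel":[0,0.045,0],"turn":0},{"claw":1,"travel":[0,0.05,0],"turn":0}]'
```

```text
clock: 14.45
position: [0.489, -0.0811, 0.0263]
ee_rot: [-0.0, 0.725, 0.688, -0.0]
contact_force: [0.0, -1.0, 0.3]
width: 0.0853
gripper_force: 0.0
```

```bash
python3 -m inch '[{"claw":1,"travel":[0,0.005,0],"turn":0},{"claw":1,"travel":[0,0.01,0],"turn":0},{"claw":1,"travel":[0,0.015,0],"turn":0},{"claw":1,"travel":[0,0.015,0],"turn":0}]'
```

```text
clock: 14.85
position: [0.489, -0.0797, 0.0264]
ee_rot: [0.001, 0.725, 0.689, -0.001]
contact_force: [-1.2, -8.0, 0.0]
width: 0.0858
gripper_force: 3.5
```

Pressed at 8 N. Next is a slow retreat and a last check.

```bash
python3 -m inch '[{"claw":1,"travel":[0,-0.01,0],"turn":0},{"claw":1,"travel":[0,-0.03,0],"turn":0},{"claw":1,"travel":[0,-0.1,0],"turn":0},{"claw":1,"travel":[0,-0.25,0],"turn":0},{"claw":1,"travel":[0,-0.35,0.15],"turn":0}]'
python3 -m inch '[{"claw":1,"travel":[-0.1,-0.2,0.2],"turn":0},{"claw":1,"travel":[-0.25,-0.4,0.35],"turn":0},{"claw":1,"travel":[-0.4,-0.6,0.5],"turn":0},{"claw":1,"travel":[-0.4,-0.75,0.5],"turn":0},{"claw":1,"travel":[-0.4,-0.75,0.5],"turn":0}]'
python3 - <<'E'
from h import *
for i in range(2): im=scan(dict(thick=((252,292,120,245),.028)))
s=imaging.get_image("side")
cv2.imwrite("pics/k.png",cv2.resize(np.hstack([im[120:270,140:340],s[150:300,230:430]])[:,:,::-1],None,fx=2,fy=2,interpolation=2))
E
```

```text
clock: 15.35
position: [0.4867, -0.1489, 0.0538]
ee_rot: [-0.003, 0.725, 0.689, -0.001]
contact_force: [0.5, -0.9, -0.9]
width: 0.0856
gripper_force: 0.0
clock: 15.85
position: [0.4088, -0.3053, 0.1591]
ee_rot: [0.005, 0.727, 0.687, -0.001]
contact_force: [0.4, 0.4, -0.5]
width: 0.0855
gripper_force: 0.0
thick [ 0.4944 -0.0407] 0.2663 0.1521 0.0504
thick [ 0.4957 -0.0407] 0.2663 0.1496 0.0504
```

View pics/k.png

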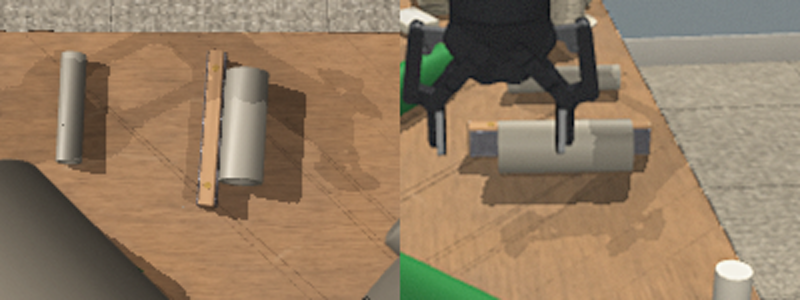

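The tube lies against the stop, parallel and level with its middle (side view: tube 498–635, stop 468–650), with the hand clear. Handing in.

```bash
python3 -c "
from rig import ticket
print(ticket.sign_off())"
```

```text
the job is handed in; nothing more can be done
None
```

The thick tube is against the stop, parallel to it and about level with its middle, with the hand clear; I rolled it there, then slid it about 22 mm along the stop by pushing its end, because rolling alone left it off-centre. I handed the job in at about 16 s, with the thin tube and the green look-alikes left alone.

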